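# Take the charged battery pack off its charger

## Task

Two battery packs stand in chargers on the stockroom bench. Take the one whose charger shows a green light: pinch the two yellow buttons on its sides together to free its catch, lift it straight out while pinched, and set it down gently, standing upright, inside the green tray. Leave the pack on the red-lit charger latched where it is.

Things in the scene. Friction and masses are not known exactly. Their poses are not given: they have to be found in the camera images.
- pack_full: Charged battery pack, in the charger with the green light: dark block 60 (x) x 46 (y) x 85 mm (z), 0.3 to 0.5 kg. Origin: centre of its underside, z up. A yellow spring button, 14 x 14 mm, on each y face, 60 mm above the origin, stands 7 mm out (60 mm over both). Pushed in along y (2 N, 5 N when flush at 46 mm) by 6 mm or more, both together unlock it. Grip 30 to 60 N.
- charger_full: Fixed grey charger of that pack, 130 (x) x 110 (y) x 40 mm high, green light bar on top at its +x end. Origin: centre of its underside, z up. The pack stands centred in its well (floor 15 mm above the origin, 25 mm deep, 1.5 mm clearance), axes alike; hooks at the pack's foot, drawn in by its buttons, lock it under the rim.
- pack_part: The other battery pack, the same in every way, latched in the same kind of charger with a red light bar. Leave it there.
- tray: Low open green plastic tray, fixed on the bench, 190 (x) x 150 (y) x 35 mm high outside, walls and floor 5 mm thick, empty. Origin: centre of its underside; z is up.

How it is judged:
On the way:
1. the charged pack is unlatched and lifted upright out of its charger's well (height (world z) of pack_full above 0.043 m and angle between pack_full's own z axis and vertical below 0.35 rad), for 0.1 s.
At the end, for the whole second after the job is handed in: The charged pack stands on the floor of the green tray (its foot within 10 mm of the floor, upright within 10 degrees, wholly inside the walls), at rest and released; the other pack is still in its charger, within 10 mm of where it was (x of pack_full in the frame of tray between -0.07 and 0.07 m and y of pack_full in the frame of tray between -0.055 and 0.055 m and z of pack_full in the frame of tray below 0.015 m and angle between pack_full's own z axis and vertical below 0.17 rad and linear speed of pack_full below 0.02 m/s and distance of pack_part from where it was at the start of the episode below 0.01 m); the robot touches nothing.
It fails at once if the other pack is pulled out of place (by more than 15 mm) (distance of pack_part from where it was at the start of the episode above 0.015 m).
It fails at once if the charged pack is dropped or rammed into the tray (faster than 0.55 m/s while its foot is inside the tray, below the rim) (x of pack_full in the frame of tray between -0.09 and 0.09 m and y of pack_full in the frame of tray between -0.07 and 0.07 m and z of pack_full in the frame of tray below 0.03 m and linear speed of pack_full above 0.55 m/s).
It also fails if it takes over 35 s, if anything falls off the work surface, if the arm or the gripper's body presses on something with over 40 N, if the wrist force passes 120 N, or if a joint passes its speed limit or range.

## Robot

A 6-joint arm with a two-finger parallel gripper is mounted at the origin on the work surface. World frame = base frame: x ahead of the robot, y to its left, z up, the work surface at z = 0. Lengths are in m, angles in rad, forces in N, time in s.
With the tool pointing down it reaches from about 0.35 to 0.975 m from the base axis. Payload 4.9 kg.
Tool frame: the origin (TCP) lies on the mounting face of the last link; the fingertips stand 173 mm ahead of it and the grasp point (between the pads) lies 155 mm ahead of it; z points along the fingers, y is the direction in which the jaws open and shut (so a half turn about z gives the same grasp; the last joint's range is limited). The gripper opens to 85 mm and grips with 20 to 120 N. Pads are 22 mm wide; open, the fingers measure 114 mm over their backs; the gripper's body (76 mm by 85 mm) begins 54 mm behind the grasp point. The pads swing forward as they close: fully open they stand 13 mm farther back than shut.
Start: joints at [-1.443, 0.053, 1.613, -0, 1.476, -0.119], TCP at [0.153, -0.606, 0.405] pointing down, gripper open.
Joint ranges: [-3.01, 3.01], [-1.01, 2.22], [0.06, 2.58], [-1.02, 4.17], [0.09, 2.62], [-3.14, 3.14]. Speed limits (rad/s): [2.57, 2.57, 3.14, 3.14, 3.14, 3.14].

## Interface

Orientations are given as a rotation vector (axis times angle).
In Python, from station import ctrl gives the robot as it stands. The module is installed in compiled form; this text tells all that it offers.
- The arm moves only by the tool jog_arm, never from a script. Its argument "steps" is a list of rows, each a list of 2 entries, a list of its own where there are three numbers: the shift along the tool's x, y, z in cm, then the turn, a rotation vector about the tool's x, y, z in degrees. In form: [[[tx, ty, tz], [rx, ry, rz]], ...]. A call has 1 to 8 rows; each row shifts and turns the pose as measured when the row begins, along the tool's axes as they then stand; what a row does not reach is not made up. A row lasts 1/10 s, in which the tool goes at most 50 mm and 8.59 degrees, less where a joint would pass 70% of its speed; a pose out of reach is approached as far as the arm can. A call is refused whole if a number of a shift passes 5 or a number of a turn 8.59, either way. A call with a gripper value outside its range is refused whole. "fingers" is the gripper command: -1 is shut, 1 is fully open, values between are in proportion, set as the call begins (left out, the last holds). The fingers move at their own pace and stop on an object; "grip_force" is the grip in N (left out, the last holds). Time passes only in rows, so rows that do not move let the fingers close. It gives the time, the measured TCP pose, the force and the opening at its end, in the units of the state.
- ctrl.get_obs(): the state, without advancing time (a new reading comes with each control period).
- ctrl.get_image(name): name is "scene" or "top" or "wrist"; returns the picture (400x640x3 uint8, red, green, blue); there is no depth.
- ctrl.camera_info(name): a dict with "K" (3x3 intrinsics, pixels), "camera_from_world" (4x4, takes a point from world to camera coordinates). Camera axes: x right, y up, looking along -z (the intrinsics and any distortion apply to the point x, -y, -z); pixel columns grow to the right and rows downward; lengths in m; the calibration is good to about 2 mm. A picture is of the moment at which its call begins: read the wrist's pose just before it. camera_info takes no time and is no camera call; for the wrist camera it gives the pose at the moment of the call.
- ctrl.finish_job(): hands the job in, once; it reports no verdict.
The state is a dict: "t": time; "q": joint angles; "dq": joint speeds; "effort": joint torques, N m; "tool_pos": TCP position; "tool_rot": TCP orientation; "contact_force": force on the tool from outside, world axes, zero at the start; "wrist_torque": the same for the moment, N m; "opening": finger opening in m.
Only numpy, scipy, OpenCV 4.12 (cv2) and the standard library are available. Lean on these libraries where they do the work, as an engineer would, in place of code of your own. Each camera call takes 0.05 s, during which the arm holds its last target.

## Working session

There is one attempt and no reset: what is moved stays moved. The work goes in short steps, Python scripts to look and compute and a tool call to move; the robot and the scene stay as the last step left them, time stands still between calls to the robot, and variables do not carry over. Pictures are saved under pics/ and viewed, and the job is handed in when it is done.

Besides the shell and the picture viewer there is one more tool, called by a JSON object that holds its "name" and its "arguments", one argument or row to a line. jog_arm: Moves the arm, as the interface text tells. Its arguments: {"type":"object","properties":{"steps":{"type":"array","items":{"type":"array"}},"fingers":{"type":"number"},"grip_force":{"type":"number"}},"required":["steps"]}

```bash
mkdir -p pics
python3 - <<'E'
from station import ctrl
import cv2
for n in("top","scene"):
    im=ctrl.get_image(n); cv2.imwrite(f"pics/{n}0.png",im[:,:,::-1])
    i=ctrl.camera_info(n); print(n,i)
o=ctrl.get_obs(); print(o)
E
```

```text
top {'K': array([[476.53518741,   0.        , 317.39846352],
       [  0.        , 476.53518741, 199.4848728 ],
       [  0.        ,   0.        ,   1.        ]]), 'camera_from_world': array([[-0.08056224, -0.99674665, -0.00241691,  0.02915816],
       [ 0.97600268, -0.07937729,  0.20277576, -0.53708215],
       [-0.20230791,  0.01397716,  0.97922222, -0.97593239],
       [ 0.        ,  0.        ,  0.        ,  1.        ]])}
scene {'K': array([[389.48391351,   0.        , 320.45533035],
       [  0.        , 389.48391351, 205.47292976],
       [  0.        ,   0.        ,   1.        ]]), 'camera_from_world': array([[ 0.21120489,  0.97724128,  0.01979811, -0.11739917],
       [-0.70954621,  0.13935581,  0.69074172,  0.33862788],
       [ 0.67226235, -0.1599357 ,  0.72283048, -1.22633501],
       [ 0.        ,  0.        ,  0.        ,  1.        ]])}
{'t': 0.1, 'q': array([-1.44299146e+00,  5.33186815e-02,  1.61412608e+00, -4.09690810e-05,
        1.47603985e+00, -1.18997683e-01]), 'dq': array([ 0.00129232, -0.00062256, -0.00269721,  0.0023714 , -0.00040621,
       -0.00150606]), 'effort': array([-1.56442275e-03, -3.94906569e+01, -3.71362317e+01, -2.36736978e-04,
        3.98070508e-03, -2.09399751e-06]), 'tool_pos': array([ 0.15265766, -0.60582617,  0.40358669]), 'tool_rot': array([-3.11582497e+00, -3.86466616e-01,  7.70994469e-05]), 'contact_force': array([ 0.11871472, -0.26232416,  0.45965801]), 'wrist_torque': array([-0.01407082,  0.02741223,  0.00019359]), 'opening': 0.08495138535309371}
```

View pics/top0.png

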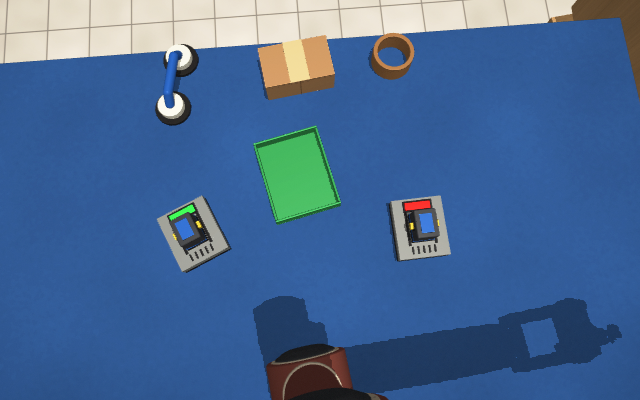

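View pics/scene0.png

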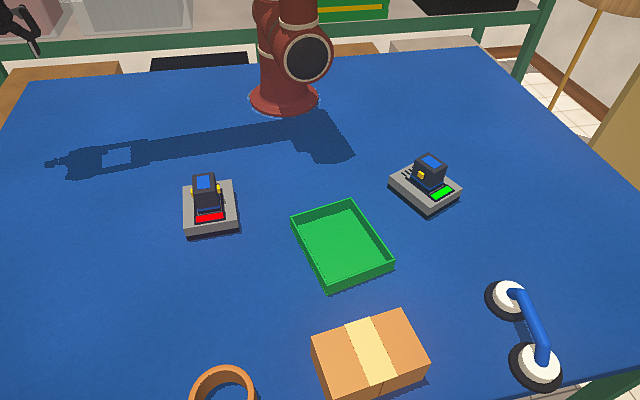

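The top view shows the green-lit charger around px (193,233), the red-lit one around (420,228), and the tray around (297,175). The scene view agrees. Next I'll measure them.

```bash
cat > h.py <<'E'
import numpy as np,cv2
from station import ctrl
def ray(info,px):
    K=info["K"];T=info["camera_from_world"];R=T[:3,:3];t=T[:3,3]
    d=np.linalg.inv(K)@np.array([px[0],px[1],1.]);d=R.T@np.array([d[0],-d[1],-d[2]])
    return -R.T@t,d
def onz(info,px,z):
    c,d=ray(info,px);return c+d*(z-c[2])/d[2]
def proj(info,P):
    T=info["camera_from_world"];p=T[:3,:3]@np.array(P)+T[:3,3];q=info["K"]@np.array([p[0],-p[1],-p[2]]);return q[:2]/q[2]
E
python3 - <<'E'
from h import *
im=cv2.imread("pics/top0.png"); hsv=cv2.cvtColor(im,cv2.COLOR_BGR2HSV)
i=ctrl.camera_info("top")
def blob(m,name,z):
    cs,_=cv2.findContours(m,cv2.RETR_EXTERNAL,cv2.CHAIN_APPROX_NONE)
    for c in cs:
        if cv2.contourArea(c)<25: continue
        P=np.array([onz(i,p[0],z)[:2] for p in c],np.float32)
        r=cv2.minAreaRect(P); print(name,c.reshape(-1,2).mean(0).round(1),np.round(r[0],4),np.round(r[1],4),round(r[2],1))
H,S,V=cv2.split(hsv)
g=((H>45)&(H<75)&(S>120)).astype(np.uint8)*255
blob(g,"green z35",.035);blob(g,"green z42",.042)
y=((H>20)&(H<32)&(S>180)&(V>150)).astype(np.uint8)*255
cs,_=cv2.findContours(y,cv2.RETR_EXTERNAL,cv2.CHAIN_APPROX_NONE)
for c in cs: print("yel",c.reshape(-1,2).mean(0),len(c))
gr=((S<40)&(V>120)).astype(np.uint8)*255; gr[:150]=0;gr[290:]=0
blob(gr,"grey z40",.04)
r=((H<5)&(S>180)&(V>180)).astype(np.uint8)*255; r[290:]=0; blob(r,"red",.042)
cv2.imwrite("pics/c.png",cv2.resize(im[180:290,130:260],None,fx=5,fy=5,interpolation=cv2.INTER_CUBIC))
cv2.imwrite("pics/d.png",cv2.resize(im[115:235,240:355],None,fx=5,fy=5,interpolation=cv2.INTER_CUBIC))
E
```

```text
green z35 [181.7 212. ] [0.5358 0.2851] [0.0173 0.0581] 23.0
green z35 [296.3 174.7] [0.6043 0.0271] [0.194  0.1485] 12.4
green z42 [181.7 212. ] [0.5344 0.2832] [0.0172 0.0577] 23.0
green z42 [296.3 174.7] [0.6024 0.027 ] [0.1927 0.1475] 12.4
yel [174.5 236.5] 10
yel [410. 227.] 1
yel [412.5 225.5] 10
yel [410. 224.] 4
yel [198.21428571 224.07142857] 14
grey z40 [420.1 227.5] [ 0.4619 -0.2317] [0.1298 0.1098] 2.2
grey z40 [191.8 233.4] [0.4895 0.2625] [0.1299 0.1088] 23.9
red [417. 205.] [ 0.5104 -0.2305] [0.0162 0.0549] 2.1
```

View pics/c.png

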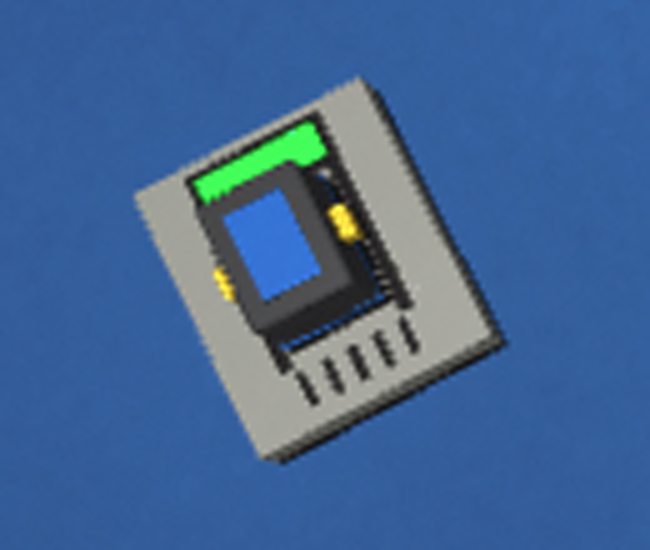

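View pics/d.png

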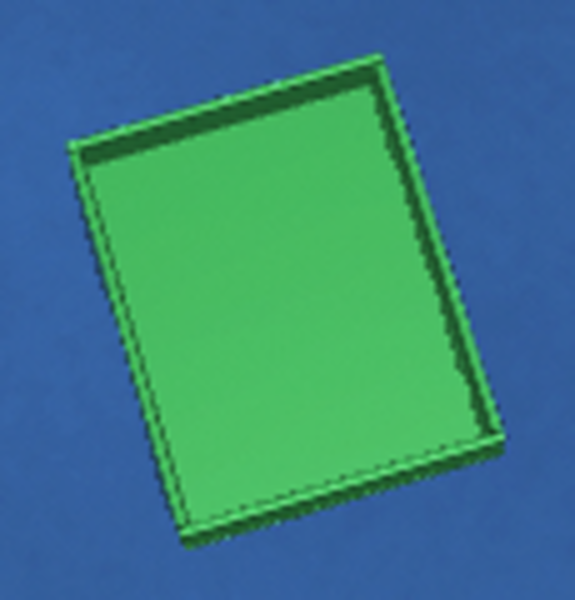

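{"name": "jog_arm", "arguments": {
  "steps": [
    [[4,-2.5,0],[0,0,0]],
    [[4,-2.5,0],[0,0,0]],
    [[4,-2.5,0],[0,0,0]],
    [[4,-2.5,0],[0,0,0]],
    [[4,-2.5,0],[0,0,0]],
    [[4,-2.5,0],[0,0,0]],
    [[4,-2.5,0],[0,0,0]],
    [[4,-2.5,0],[0,0,0]]
  ],
  "fingers": 1,
  "grip_force": 45
}}

```text
t: 0.9
tool_pos: [0.4189, -0.3276, 0.399]
tool_rot: [-3.113, -0.367, 0.003]
contact_force: [0.2, 0.1, 0.4]
opening: 0.0852
```

```bash
cat >> h.py <<'E'
from scipy.spatial.transform import Rotation as Rn
def to(p,yaw):
    o=ctrl.get_obs();R=Rn.from_rotvec(o["tool_rot"]);
    Rt=Rn.from_euler("z",yaw,degrees=True)*Rn.from_rotvec([np.pi,0,0])
    print("t",round(o["t"],2),"pos",o["tool_pos"].round(4),"open",round(o["opening"],4),"F",o["contact_force"].round(1),"q",o["q"].round(2))
    print("shift cm",(R.inv().apply(np.array(p)-o["tool_pos"])*100).round(2),"turn deg",(R.inv()*Rt).as_rotvec(degrees=True).round(2))
E
python3 -c "
from h import *
to([.4895,.2625,.34],23.5)"
```

```text
t 0.9 pos [ 0.4189 -0.3276  0.399 ] open 0.0852 F [0.2 0.1 0.4] q [-0.8  -0.17  1.83  0.    1.48  0.53]
shift cm [ 20.59 -55.7    6.31] turn deg [ -0.44   0.03 -10.05]
```

{"name": "jog_arm", "arguments": {
  "steps": [
    [[1.7,-4.7,0],[0,0,0]],
    [[1.7,-4.7,0],[0,0,-2]],
    [[1.7,-4.7,0],[0,0,-2]],
    [[1.7,-4.7,0],[0,0,-2]],
    [[1.7,-4.7,0],[0,0,-2]],
    [[1.7,-4.7,0],[0,0,-2]],
    [[1.7,-4.7,0],[0,0,0]],
    [[1.7,-4.7,0],[0,0,0]]
  ]
}}

```text
t: 1.7
tool_pos: [0.4268, 0.071, 0.3989]
tool_rot: [-3.063, -0.646, 0.004]
contact_force: [1.4, 0.5, 0.3]
opening: 0.0856
```

```bash
python3 -c "
from h import *
to([.4895,.2625,.37],23.5)"
```

```text
t 1.7 pos [0.4268 0.071  0.3989] open 0.0856 F [1.4 0.5 0.3] q [-0.01 -0.43  2.04  0.01  1.54  1.14]
shift cm [ 13.47 -14.95   3.06] turn deg [-0.66  0.02  0.32]
```

{"name": "jog_arm", "arguments": {
  "steps": [
    [[3.2,-3.5,0.5],[-0.2,0,0]],
    [[3.2,-3.5,0.5],[-0.2,0,0]],
    [[3.2,-3.5,0.5],[0,0,0]],
    [[3.2,-3.5,0.5],[0,0,0]],
    [[1,-1,0.5],[0,0,0]],
    [[0,0,0],[0,0,0]]
  ]
}}

```text
t: 2.3
tool_pos: [0.4899, 0.2784, 0.3722]
tool_rot: [-3.068, -0.662, 0.002]
contact_force: [-0.3, -0.8, -0.2]
opening: 0.0854
```

```bash
python3 -c "
from h import *
to([.4895,.2625,.37],23.5)
i=ctrl.camera_info('wrist');im=ctrl.get_image('wrist');cv2.imwrite('pics/w1.png',im[:,:,::-1]);np.savez('w1.npz',**i)
print(i)"
```

```text
t 2.3 pos [0.4899 0.2784 0.3722] open 0.0854 F [-0.3 -0.8 -0.2] q [ 0.38 -0.07  1.79  0.    1.42  1.53]
shift cm [-0.69  1.43  0.21] turn deg [-0.2   0.02  0.87]
{'K': array([[280.89900774,   0.        , 319.25901609],
       [  0.        , 280.89900774, 200.32187635],
       [  0.        ,   0.        ,   1.        ]]), 'camera_from_world': array([[ 0.41340984, -0.91054067, -0.00282836,  0.05275816],
       [ 0.87211992,  0.39685481, -0.28620464, -0.51099307],
       [ 0.26172341,  0.11585314,  0.95816434, -0.50849644],
       [ 0.        ,  0.        ,  0.        ,  1.        ]])}
```

View pics/w1.png

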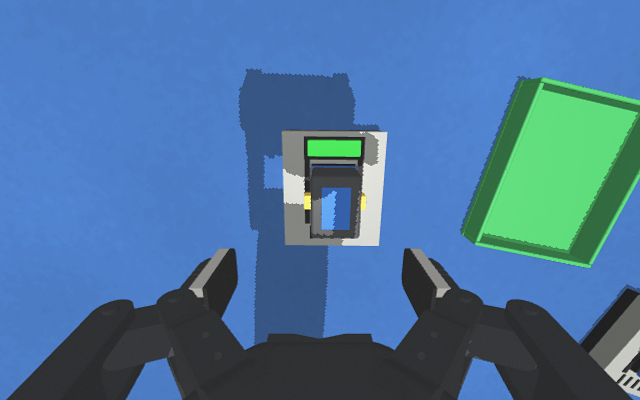

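The wrist view shows the charger square-on at px (334,188), with the green bar at (334,148) and the buttons at (308,202) and (362,201). I'll triangulate from it as a cross-check.

Run:
```python
from h import *
i=np.load("w1.npz");im=cv2.imread("pics/w1.png");H,S,V=cv2.split(cv2.cvtColor(im,cv2.COLOR_BGR2HSV))
g=((H>45)&(H<75)&(S>120)).astype(np.uint8)*255;g[:,450:]=0
c=max(cv2.findContours(g,0,1)[0],key=cv2.contourArea)
r=cv2.minAreaRect(np.array([onz(i,p[0],.042)[:2] for p in c],np.float32));print("bar",r)
m=((S<60)&(V>70)).astype(np.uint8)*255;m[:,:270]=0;m[:,400:]=0;m[260:]=0;m[:120]=0
c=max(cv2.findContours(m,0,1)[0],key=cv2.contourArea)
r=cv2.minAreaRect(np.array([onz(i,p[0],.04)[:2] for p in c],np.float32));print("charger",r)
y=((H>20)&(H<32)&(S>90)&(V>120)).astype(np.uint8)*255;y[:,:270]=0
for c in cv2.findContours(y,0,1)[0]:
  if cv2.contourArea(c)>5:
    b=cv2.boundingRect(c);x,yy,w,h=b;print(b,onz(i,(x,yy+h/2),.075).round(4),onz(i,(x+w,yy+h/2),.075).round(4))
# two-view of buttons
it=ctrl.camera_info("top")
for a,b in(((174.5,236.5),(307.5,202)),((198.2,224),(362.5,201.5))):
    c1,d1=ray(it,a);c2,d2=ray(i,b);d1/=np.linalg.norm(d1);d2/=np.linalg.norm(d2)
    s=np.linalg.lstsq(np.c_[d1,-d2],c2-c1,rcond=None)[0];p,q=c1+s[0]*d1,c2+s[1]*d2;print("btn",((p+q)/2).round(4),np.linalg.norm(p-q).round(4))
```

```text
bar ((0.5343257188796997, 0.28352367877960205), (0.0176799725741148, 0.05675266683101654), 24.431581497192383)
charger ((0.49073633551597595, 0.2644411325454712), (0.13115575909614563, 0.11049941927194595), 23.951833724975586)
(360, 193, 6, 17) [0.4998 0.2404 0.075 ] [0.5023 0.235  0.075 ]
(304, 192, 7, 18) [0.4773 0.291  0.075 ] [0.4802 0.2847 0.075 ]
btn [0.4787 0.2882 0.0792] 0.001
btn [0.5012 0.2389 0.0775] 0.0004
```

```bash
python3 -c "
from h import *
to([.49,.2633,.29],24)"
```

```text
t 2.35 pos [0.4898 0.2776 0.3725] open 0.0853 F [-0.  -0.2  0.4] q [ 0.38 -0.07  1.79  0.    1.42  1.53]
shift cm [-0.57  1.34  8.25] turn deg [-0.2   0.01  0.32]
```

{"name": "jog_arm", "arguments": {
  "steps": [
    [[-0.6,1.3,0],[-0.2,0,0.3]],
    [[0,0,2.5],[0,0,0]],
    [[0,0,2.5],[0,0,0]],
    [[0,0,2.5],[0,0,0]],
    [[0,0,0.5],[0,0,0]],
    [[0,0,0],[0,0,0]]
  ]
}}

```text
t: 2.95
tool_pos: [0.4897, 0.2526, 0.294]
tool_rot: [3.073, 0.638, 0.008]
contact_force: [0.1, -0.4, 1.2]
opening: 0.0858
```

```bash
python3 -c "
from h import *
to([.49,.2633,.228],24)"
```

```text
t 2.95 pos [0.4897 0.2526 0.294 ] open 0.0858 F [ 0.1 -0.4  1.2] q [ 0.34 -0.03  1.89 -0.    1.28  1.5 ]
shift cm [ 0.42 -1.    6.6 ] turn deg [ 0.26 -0.24 -0.55]
```

{"name": "jog_arm", "arguments": {
  "steps": [
    [[0,0,0],[0,0,0]],
    [[0.4,-1,0.5],[0.2,-0.2,-0.5]],
    [[0,0,0],[0,0,0]],
    [[0,0,0],[0,0,0]]
  ]
}}

```text
t: 3.35
tool_pos: [0.4908, 0.2631, 0.2937]
tool_rot: [-3.073, -0.65, -0.013]
contact_force: [0.1, 0.1, 0.2]
opening: 0.0853
```

```bash
python3 -c "
from h import *
to([.49,.2633,.228],24)"
```

```text
t 3.35 pos [0.4908 0.2631 0.2937] open 0.0853 F [0.1 0.1 0.2] q [ 0.36 -0.02  1.87 -0.    1.28  1.51]
shift cm [-0.12 -0.06  6.57] turn deg [ 0.08 -0.45 -0.13]
```

{"name": "jog_arm", "arguments": {
  "steps": [
    [[-0.1,0,2],[0,-0.4,0]],
    [[0,0,2],[0,0,0]],
    [[0,0,1.5],[0,0,0]],
    [[0,0,0.5],[0,0,0]],
    [[0,0,0],[0,0,0]],
    [[0,0,0],[0,0,0]]
  ]
}}

```text
t: 3.95
tool_pos: [0.4897, 0.2634, 0.2288]
tool_rot: [3.072, 0.652, -0.001]
contact_force: [0.9, 0.1, 1.0]
opening: 0.0852
```

```bash
python3 -c "
from h import *
to([.49,.2633,.228],24)"
```

```text
t 3.95 pos [0.4897 0.2634 0.2288] open 0.0852 F [0.9 0.1 1. ] q [ 0.36  0.07  1.91 -0.    1.17  1.51]
shift cm [0.03 0.02 0.08] turn deg [ 0.09  0.04 -0.04]
```

Aligned. Closing.

{"name": "jog_arm", "arguments": {
  "steps": [
    [[0,0,0],[0,0,0]],
    [[0,0,0],[0,0,0]],
    [[0,0,0],[0,0,0]],
    [[0,0,0],[0,0,0]],
    [[0,0,0],[0,0,0]],
    [[0,0,0],[0,0,0]],
    [[0,0,0],[0,0,0]],
    [[0,0,0],[0,0,0]]
  ],
  "fingers": -1,
  "grip_force": 45
}}

```text
t: 4.75
tool_pos: [0.4904, 0.2637, 0.2312]
tool_rot: [3.072, 0.652, 0.005]
contact_force: [-0.8, 1.0, -1.5]
opening: 0.0457
```

```bash
python3 -c "
from h import *
to([.49,.2633,.248],24)
im=ctrl.get_image('wrist');cv2.imwrite('pics/w2.png',im[:,:,::-1])"
```

```text
t 4.75 pos [0.4904 0.2637 0.2312] open 0.0457 F [-0.8  1.  -1.5] q [ 0.36  0.06  1.91 -0.    1.17  1.51]
shift cm [-0.05  0.02 -1.68] turn deg [ 0.09 -0.18 -0.04]
```

View pics/w2.png

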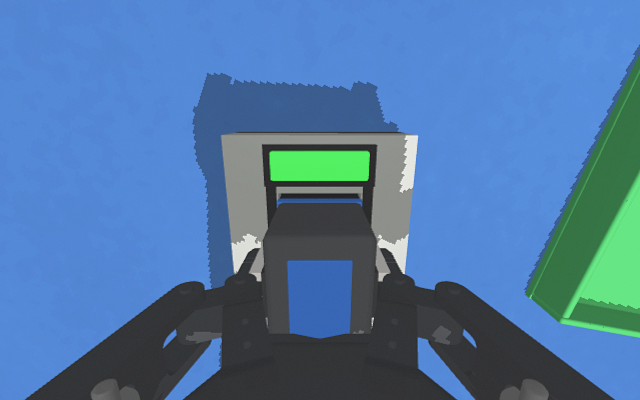

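The wrist view shows the pack between the pads at px (320,290), and the opening of 45.7 mm means the buttons are flush. Next is a gentle lift.

{"name": "jog_arm", "arguments": {
  "steps": [
    [[0,0,-0.5],[0,0,0]],
    [[0,0,-0.5],[0,0,0]],
    [[0,0,-0.7],[0,0,0]],
    [[0,0,-0.7],[0,0,0]]
  ]
}}

```text
t: 5.2
tool_pos: [0.4895, 0.2633, 0.2542]
tool_rot: [3.072, 0.652, 0.001]
contact_force: [0.2, 0.2, -4.5]
opening: 0.0459
```

{"name": "jog_arm", "arguments": {
  "steps": [
    [[0,0,-1.5],[0,0,0]],
    [[0,0,-2],[0,0,0]],
    [[0,0,-2],[0,0,0]],
    [[0,0,-1.5],[0,0,0]],
    [[0,0,-0.5],[0,0,0]],
    [[0,0,0],[0,0,0]]
  ]
}}

```text
t: 5.8
tool_pos: [0.4887, 0.2632, 0.3383]
tool_rot: [3.071, 0.652, -0.0]
contact_force: [-0.3, -0.1, -3.9]
opening: 0.0456
```

```bash
python3 -c "
from h import *
to([.605,.027,.33],13)
im=ctrl.get_image('scene');cv2.imwrite('pics/s2.png',im[:,:,::-1])"
```

```text
t 5.8 pos [0.4887 0.2632 0.3383] open 0.0456 F [-0.3 -0.1 -3.9] q [ 0.36 -0.06  1.84 -0.    1.36  1.51]
shift cm [ 1.03 26.3   0.88] turn deg [1.000e-01 1.000e-02 1.097e+01]
```

View pics/s2.png

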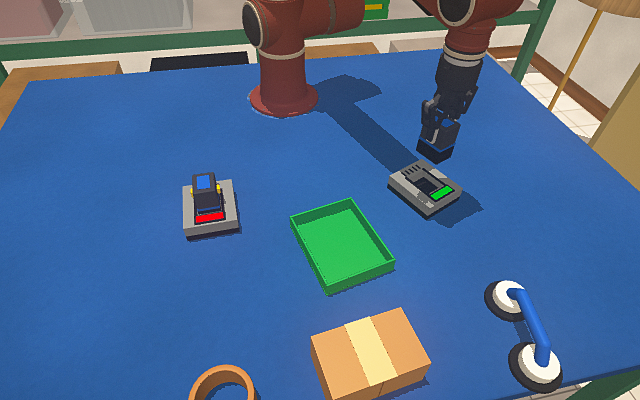

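The scene view shows the pack held above its empty well at about px (436,145), and the red-lit pack untouched. Carrying to the tray.

{"name": "jog_arm", "arguments": {
  "steps": [
    [[0,2,0],[0,0,0]],
    [[0,3,0],[0,0,2]],
    [[0.1,3.5,0],[0,0,2]],
    [[0.2,3.5,0],[0,0,2]],
    [[0.3,3.5,0],[0,0,2]],
    [[0.5,3.5,0],[0,0,1]],
    [[0.5,3,0],[0,0,0]],
    [[0,2,0],[0,0,0]]
  ]
}}

```text
t: 6.65
tool_pos: [0.5817, 0.0356, 0.3281]
tool_rot: [3.115, 0.409, -0.027]
contact_force: [-0.1, -0.3, -4.4]
opening: 0.0453
```

{"name": "jog_arm", "arguments": {
  "steps": [
    [[0,0,0],[0,0,0]],
    [[0,0,0],[0,0,0]]
  ]
}}

```text
t: 6.85
tool_pos: [0.5816, 0.033, 0.3255]
tool_rot: [-3.115, -0.402, 0.035]
contact_force: [-0.2, 1.1, -3.4]
opening: 0.0455
```

```bash
python3 -c "
from h import *
to([.605,.027,.33],13)"
```

```text
t 6.85 pos [0.5816 0.033  0.3255] open 0.0455 F [-0.2  1.1 -3.4] q [-0.07  0.02  1.78 -0.    1.36  1.24]
shift cm [ 2.1   1.17 -0.5 ] turn deg [-0.17  1.27  1.72]
```

{"name": "jog_arm", "arguments": {
  "steps": [
    [[1.3,0.6,0],[-0.2,1.2,1]],
    [[0.8,0.5,0],[0,0,0.7]],
    [[0,0,0],[0,0,0]],
    [[0,0,0],[0,0,0]],
    [[0,0,0],[0,0,0]]
  ]
}}

```text
t: 7.35
tool_pos: [0.6059, 0.0301, 0.3234]
tool_rot: [-3.12, -0.358, 0.004]
contact_force: [0.3, 0.9, -3.8]
opening: 0.0456
```

```bash
python3 -c "
from h import *
to([.605,.027,.22],13)
for n in ('wrist','top'):
  im=ctrl.get_image(n);cv2.imwrite('pics/%s3.png'%n,im[:,:,::-1])"
```

```text
t 7.35 pos [0.6059 0.0301 0.3234] open 0.0456 F [ 0.3  0.9 -3.8] q [-0.07  0.07  1.73  0.    1.34  1.27]
shift cm [-0.13  0.3  10.34] turn deg [-0.07  0.14  0.1 ]
```

View pics/wrist3.png

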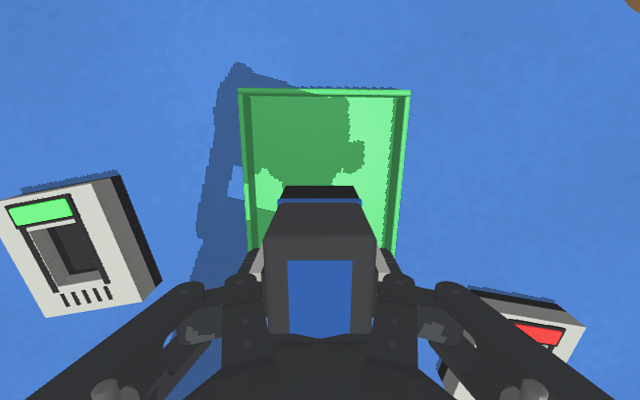

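View pics/top3.png

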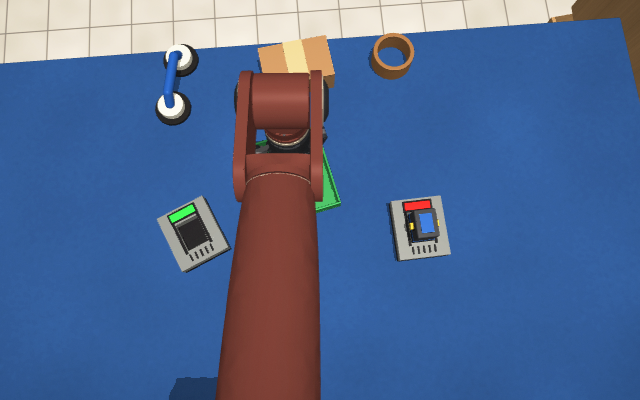

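The wrist view shows the pack (px 320) lined up with the tray's midline (px ~324). In the top view the red-lit pack is undisturbed. Lowering.

{"name": "jog_arm", "arguments": {
  "steps": [
    [[0,0.3,1.5],[0,0,0]],
    [[0,0,2],[0,0,0]],
    [[0,0,2],[0,0,0]],
    [[0,0,1.5],[0,0,0]],
    [[0,0,0.8],[0,0,0]],
    [[0,0,0],[0,0,0]],
    [[0,0,0],[0,0,0]]
  ]
}}

```text
t: 8.15
tool_pos: [0.6053, 0.0267, 0.2396]
tool_rot: [-3.12, -0.359, 0.005]
contact_force: [0.6, 0.1, -3.1]
opening: 0.0456
```

```bash
python3 -c "
from h import *
to([.605,.027,.2212],13)"
```

```text
t 8.15 pos [0.6053 0.0267 0.2396] open 0.0456 F [ 0.6  0.1 -3.1] q [-0.08  0.16  1.78  0.    1.2   1.26]
shift cm [-0.02 -0.04  1.84] turn deg [-0.05  0.16  0.12]
```

{"name": "jog_arm", "arguments": {
  "steps": [
    [[0,0,0.5],[0,0,0]],
    [[0,0,0.5],[0,0,0]],
    [[0,0,0.4],[0,0,0]],
    [[0,0,0.2],[0,0,0]],
    [[0,0,0],[0,0,0]]
  ]
}}

```text
t: 8.65
tool_pos: [0.6066, 0.0266, 0.2253]
tool_rot: [3.121, 0.359, 0.004]
contact_force: [0.1, 0.4, -3.9]
opening: 0.0456
```

{"name": "jog_arm", "arguments": {
  "steps": [
    [[0,0,0.3],[0,0,0]],
    [[0,0,0.2],[0,0,0]],
    [[0,0,0.1],[0,0,0]],
    [[0,0,0],[0,0,0]]
  ]
}}

```text
t: 9.05
tool_pos: [0.6073, 0.0267, 0.2214]
tool_rot: [3.12, 0.359, 0.006]
contact_force: [-0.2, -0.9, -3.9]
opening: 0.0454
```

{"name": "jog_arm", "arguments": {
  "steps": [
    [[0,0,0.2],[0,0,0]],
    [[0,0,0.1],[0,0,0]],
    [[0,0,0],[0,0,0]]
  ]
}}

```text
t: 9.35
tool_pos: [0.6079, 0.0267, 0.2213]
tool_rot: [3.12, 0.359, 0.005]
contact_force: [-0.5, 0.2, -3.6]
opening: 0.0456
```

{"name": "jog_arm", "arguments": {
  "steps": [
    [[0,0,0.3],[0,0,0]],
    [[0,0,0.3],[0,0,0]]
  ]
}}

```text
t: 9.55
tool_pos: [0.6088, 0.0268, 0.2213]
tool_rot: [3.12, 0.36, 0.0]
contact_force: [-12.7, 0.2, 18.8]
opening: 0.0458
```

It has touched the floor (wrist force +18.8 N, height stopped). I'll ease off, then release.

{"name": "jog_arm", "arguments": {
  "steps": [
    [[0,0,0],[0,0,0]],
    [[0,0,0],[0,0,0]]
  ]
}}

```text
t: 9.75
tool_pos: [0.6091, 0.0268, 0.2216]
tool_rot: [3.12, 0.36, 0.005]
contact_force: [0.0, -0.0, -3.9]
opening: 0.0456
```

{"name": "jog_arm", "arguments": {
  "steps": [
    [[0,0,0],[0,0,0]],
    [[0,0,0],[0,0,0]],
    [[0,0,0],[0,0,0]],
    [[0,0,0],[0,0,0]],
    [[0,0,0],[0,0,0]],
    [[0,0,0],[0,0,0]],
    [[0,0,0],[0,0,0]]
  ],
  "fingers": 1
}}

```text
t: 10.45
tool_pos: [0.6101, 0.0265, 0.2216]
tool_rot: [3.119, 0.36, 0.011]
contact_force: [0.9, -0.2, -0.7]
opening: 0.0854
```

```bash
python3 -c "
from h import *
to([.605,.027,.33],13)
im=ctrl.get_image('wrist');cv2.imwrite('pics/w4.png',im[:,:,::-1])"
```

```text
t 10.45 pos [0.6101 0.0265 0.2216] open 0.0854 F [ 0.9 -0.2 -0.7] q [-0.08  0.2   1.78 -0.    1.16  1.26]
shift cm [ -0.41  -0.13 -10.84] turn deg [ 0.15 -0.4   0.16]
```

View pics/w4.png

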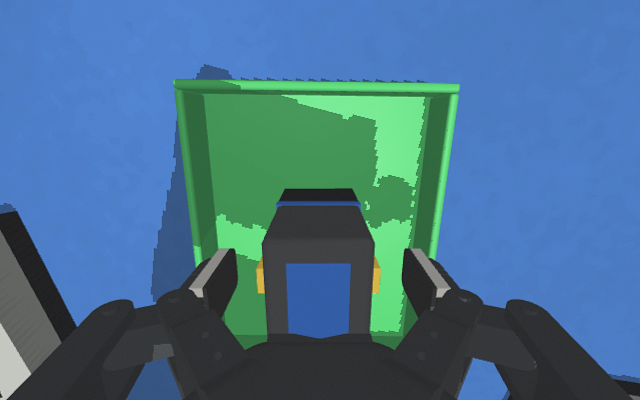

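The wrist view shows the pack standing at px (318,270), with its buttons sprung out (262 and 376) and the pads clear on both sides. Retreating straight up, then back.

{"name": "jog_arm", "arguments": {
  "steps": [
    [[0,0,-1.5],[0,0,0]],
    [[0,0,-3],[0,0,0]],
    [[0,0,-4],[0,0,0]],
    [[0,0,-4],[0,0,0]],
    [[0,0,-4],[0,0,0]],
    [[-1,0,-3],[0,0,0]],
    [[-3,0,0],[0,0,0]],
    [[-4,0,0],[0,0,0]]
  ]
}}

```text
t: 11.3
tool_pos: [0.5302, 0.0087, 0.4326]
tool_rot: [3.117, 0.362, 0.021]
contact_force: [0.7, -0.2, -0.7]
opening: 0.0854
```

{"name": "jog_arm", "arguments": {
  "steps": [
    [[-4,0,0],[0,0,0]],
    [[-3,3,0],[0,0,0]],
    [[0,4,0],[0,0,0]],
    [[0,4,0],[0,0,0]],
    [[0,4,0],[0,0,0]],
    [[0,3,0],[0,0,0]],
    [[0,0,0],[0,0,0]],
    [[0,0,0],[0,0,0]]
  ]
}}

```text
t: 12.1
tool_pos: [0.4958, -0.1877, 0.4466]
tool_rot: [3.108, 0.364, 0.047]
contact_force: [-0.3, 0.1, 0.3]
opening: 0.0853
```

```bash
python3 -c "
from h import *
to([.605,.027,.33],13)
a=ctrl.get_image('top');b=ctrl.get_image('scene')
cv2.imwrite('pics/e.png',cv2.resize(np.vstack([a[100:300],b[100:320]])[:,:,::-1],None,fx=1.25,fy=1.25))
cv2.imwrite('pics/top5.png',a[:,:,::-1])"
```

```text
t 12.1 pos [ 0.4958 -0.1877  0.4466] open 0.0853 F [-0.3  0.1  0.3] q [-0.5  -0.21  1.79  0.01  1.53  0.83]
shift cm [ 15.24 -18.54  11.83] turn deg [ 0.85 -1.65  0.35]
```

View pics/e.png

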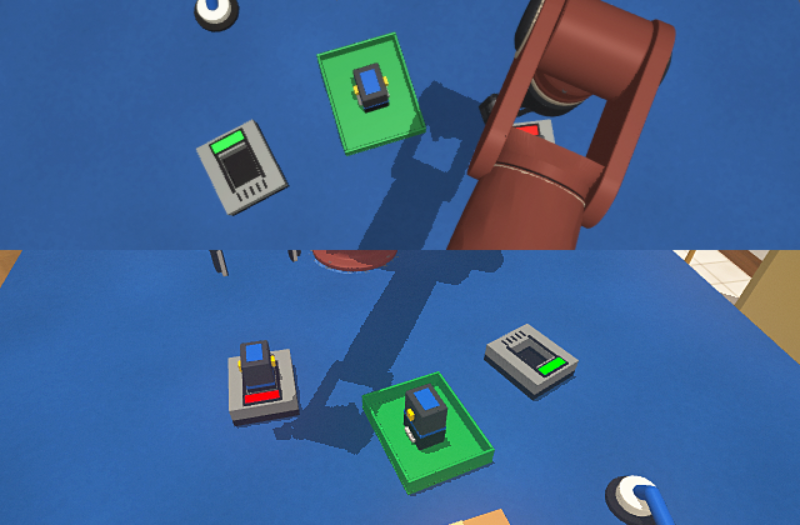

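Both views show the pack standing upright near the tray's centre (top px ~(297,172) in the full picture). The red-lit pack is still at scene px (205,187), and the arm is clear. Handing in.

```bash
python3 -c "
from h import *
ctrl.finish_job()"
```

```text
the job is handed in; nothing more can be done
```

I took the pack out of the green-lit charger and set it standing upright in the green tray, then handed the job in at about 12 s of the 35 s allowed. No verdict is reported, so the result rests on my own checks.

- **Pinch and lift:** the fingers closed to 45.7 mm, so both buttons were flush. The pack then lifted out with only about 4 N on the wrist, so the catch was free.
- **Placing:** I lowered it in small steps until it touched the floor, where the wrist force rose to about 19 N. I let that settle before opening the fingers.
- **Last pictures:** the pack stands upright about 5 mm from the tray's centre, with its buttons sprung out. The red-lit pack looks unmoved by eye in the scene view; in the last top view the arm hid it. The gripper is open and clear of everything, and the wrist force is near zero.
- **Small disagreements:** the tool drifted a few millimetres in x while settling and releasing. The charger position measured from two cameras differed by about 2 mm. Neither came near a limit.

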